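Square up the spot plates in the stacking jig

ROBOT

A 6-joint arm with a two-finger parallel gripper is mounted at the origin on the work surface. World frame = base frame: x ahead of the robot, y to its left, z up, the work surface at z = 0. Lengths are in m, angles in rad, forces in N, time in s.
With the tool pointing down it reaches from about 0.275 to 0.825 m from the base axis. Payload 5.2 kg.
Tool frame: the origin (TCP) lies on the mounting face of the last link; the fingertips stand 186 mm ahead of it and the grasp point (between the pads) lies 167 mm ahead of it; z points along the fingers, y is the line along which they close (so a half turn about z gives the same grasp; the last joint's range is limited). The gripper opens to 93 mm and grips with 3 to 60 N. Pads are 15 mm wide; open, the fingers measure 128 mm over their backs; the gripper's body (75 mm by 188 mm) begins 65 mm behind the grasp point.
Start: joints at [1.007, 0.259, 1.535, -0, 1.348, -0.203], TCP at [0.194, 0.515, 0.405] pointing down, gripper open.
Joint ranges: [-3.14, 3.14], [-0.91, 2.08], [0.19, 2.58], [-1.22, 4.36], [0.22, 2.71], [-3.12, 3.12]. Speed limits (rad/s): [2.57, 2.57, 3.14, 3.14, 3.14, 3.14].

INTERFACE

Orientations are given as a rotation vector (axis times angle).
In Python, from cell import env, viewer, job_done gives the robot as it stands.
- The arm moves only by the tool apply_moves, never from a script. Its argument "rows" is a list of rows, each an object with "translation": the shift along the tool's x, y, z in m, a list of three; "spin": the turn about the tool's z in rad; "claw": the finger opening in m, from 0 to 0.093. In form: [{"translation": [x, y, z], "spin": spin, "claw": claw}, ...]. A call has 1 to 10 rows; each row is the pose to reach, as a shift and turn from the pose commanded when the call began, along the tool's axes at that moment; what a row does not reach only later rows make up. A row lasts 1/8 s, in which the tool goes at most 62.5 mm and 10.7 degrees, less where a joint would pass 70% of its speed; a pose out of reach is approached as far as the arm can. A call with a gripper value outside its range is refused whole. The fingers move at their own pace and stop on an object; "grip_force" is the grip in N (left out, the last holds). Time passes only in rows, so rows that repeat a pose let the fingers close. It gives the time, the measured TCP pose, the force, the opening and the grip force at its end, in the units of the state.
- env.get_state(): the state, without advancing time (a new reading comes with each control period).
- viewer.capture(name): name is "scene" or "top" or "wrist"; returns the picture (480x640x3 uint8, red, green, blue); there is no depth.
- viewer.camera_model(name): a dict with "camera_matrix" (3x3 intrinsics, pixels), "R" (3x3) and "t" (3): a world point X has camera coordinates R X + t. Camera axes: x right, y down, z forward; pixel columns grow to the right and rows downward; lengths in m; the calibration is good to about 2 mm. The wrist camera is an equidistant fisheye: a pixel r from the principal point sees the ray r / f radians off the axis. A picture is of the moment at which its call begins: read the wrist's pose just before it. camera_model takes no time and is no camera call; for the wrist camera it gives the pose at the moment of the call.
- job_done(): hands the job in; it is judged then, once.
The state is a dict: "time": time; "q": joint angles; "qd": joint speeds; "effort": joint torques, N m; "tool_pos": TCP position; "orientation": TCP orientation; "ft_force": force on the tool from outside, world axes, zero at the start; "wrist_torque": the same for the moment, N m; "grip_width": finger opening in m; "grip_force": force on a finger pad.
Only numpy, scipy, OpenCV 4.12 (cv2) and the standard library are available. Lean on these libraries where they do the work, as an engineer would, in place of code of your own. Each camera call takes 0.05 s, during which the arm holds its last target. There are 200 camera calls.

TASK

Make one square pile of the three ceramic spot plates in the corner of the blue stacking jig: the clean plate that already lies there askew at the bottom, the copper-stained plate on it and the brown-stained plate on top, both taken from the sloping drainer, wells up. Every plate must end fully home, flush against the end stop and both side posts; the plates are brittle, so set them down without dropping them, and leave the other things on the bench where they are.

Things in the scene. Friction and masses are not known exactly. Their poses are not given: they have to be found in the camera images.
- jig_home (a point): on the jig base's top face: where the centre of the lowest plate's underside lies when fully home. x points to the end stop (face at x = +70 mm, 50 mm wide, centred at y = -5 mm), y to the two side posts (faces at y = +30 mm, 12 mm square, centred at x = -60 and +60 mm, so a finger fits between), z up. Stop and posts rise 60 mm above this point
- jig: fixed blue stacking jig with aluminium end stop and two side posts; base 240 (x) x 150 (y) x 10 mm; origin under the centre of the base; jig_home lies 20 mm along x, 20 mm along y and 10 mm up from it; same axes as jig_home
- rack: fixed blue sloping drainer, 250 mm wide (its y), 135 mm deep, highest point about 135 mm; its board rises at 40 degrees towards its +x, so plates lie on it tilted, facing its -x side, their lower end on a 10 mm high ledge; the two plates lie side by side at about y = +57 and -57 mm; origin under its centre at table height; its +x points roughly at the robot, so the plates face away from the robot
- plate_clean: rigid white ceramic spot plate, 140 (its x) x 60 (its y) x 14 mm (its z), flat above and below, about 0.27 kg, two rows of round wells with clear pale-blue bottoms; origin at the centre of its underside, z towards its welled face; lies askew on the jig at the start, not touching the stops
- plate_copper: rigid white ceramic spot plate, 140 (its x) x 60 (its y) x 14 mm (its z), flat above and below, about 0.27 kg, two rows of round wells filled with dried orange-copper colour; origin at the centre of its underside, z towards its welled face; starts on the drainer, its x axis up the slope, 40 degrees above level
- plate_brown: rigid white ceramic spot plate, 140 (its x) x 60 (its y) x 14 mm (its z), flat above and below, about 0.27 kg, two rows of round wells filled with dried dark-brown colour; origin at the centre of its underside, z towards its welled face; starts on the drainer, its x axis up the slope, 40 degrees above level
- jar: small amber glass jar with black cap, 44 mm across, 62 mm tall; bystander; origin under its centre
- beaker: small empty glass beaker, 48 mm across, 58 mm tall; bystander; origin under its centre
- meter: grey hand-held colour meter lying flat, 130 x 55 x 33 mm; bystander; origin under its centre
- tin: low round metal tin, 48 mm across, 28 mm tall; bystander; origin under its centre
- wash_bottle: white bottle with red cap, 60 mm across, 120 mm tall; bystander; origin under its centre
- dye_bottle: blue plastic bottle with white cap, 56 mm across, 110 mm tall; bystander; origin under its centre

How it is judged:
At the end, for the whole second after the job is handed in: All three plates lie wells up and level in the jig, clean at the bottom, copper in the middle, brown on top (each within 4 mm of its height in the pile), each within 2.5 mm of touching the end stop and the side posts and within 2 degrees of square to them (either way round), at rest (x of plate_clean in the frame of jig_home between -0.0025 and 0.0025 m and y of plate_clean in the frame of jig_home between -0.0025 and 0.0025 m and z of plate_clean in the frame of jig_home between -0.004 and 0.004 m and angle between the x axis of each of plate_clean, plate_copper, plate_brown and the x axis of jig_home, either way round below 0.035 rad and angle between each of plate_clean, plate_copper, plate_brown's own z axis and vertical below 0.05 rad and linear speed of each of plate_clean, plate_copper, plate_brown below 0.01 m/s and x of plate_copper in the frame of jig_home between -0.0025 and 0.0025 m and y of plate_copper in the frame of jig_home between -0.0025 and 0.0025 m and z of plate_copper in the frame of jig_home between 0.01 and 0.018 m and x of plate_brown in the frame of jig_home between -0.0025 and 0.0025 m and y of plate_brown in the frame of jig_home between -0.0025 and 0.0025 m and z of plate_brown in the frame of jig_home between 0.024 and 0.032 m).
It fails at once if a ceramic plate was dropped (more than about 18 mm of free fall) or flung ((linear speed of plate_clean above 0.6 m/s and contact force between the fingers and plate_clean below 0.1 N) or (linear speed of plate_copper above 0.6 m/s and contact force between the fingers and plate_copper below 0.1 N) or (linear speed of plate_brown above 0.6 m/s and contact force between the fingers and plate_brown below 0.1 N)).
It fails at once if one of the other things on the bench was knocked more than 30 mm out of its place or tipped over (distance of any of jar, beaker, meter, tin, wash_bottle, dye_bottle from where it was at the start of the episode above 0.03 m or angle between any of jar, beaker, meter, tin, wash_bottle, dye_bottle's own z axis and vertical above 0.4 rad).
It also fails if it takes over 72 s, if anything falls off the work surface, if the arm or the gripper's body presses on something with over 40 N, if the wrist force passes 120 N, or if a joint passes its speed limit or range.

## Working session

There is one attempt and no reset: what is moved stays moved. The work goes in short steps, Python scripts to look and compute and a tool call to move; the robot and the scene stay as the last step left them, time stands still between calls to the robot, and variables do not carry over. Pictures are saved under pics/ and viewed, at most 10 in all, crops included, and the job is handed in when it is done.

Besides the shell and the picture viewer there is one more tool, called after "Request:" as name(argument=value, ...), one argument or row to a line, values as JSON. apply_moves: Moves the arm, as the interface text tells. Its arguments: {"type":"object","properties":{"rows":{"type":"array"},"grip_force":{"type":"number"}},"required":["rows"]}

```bash
mkdir -p pics; ls; python3 - <<'E'
from cell import env, viewer
import cv2,numpy as np
np.set_printoptions(precision=4,suppress=True)
for n in("scene","top"):
    im=viewer.capture(n); cv2.imwrite(f"pics/{n}0.png",im[:,:,::-1])
    m=viewer.camera_model(n); print(n,m)
s=env.get_state(); print(s)
E
```

```text
pics
scene {'camera_matrix': array([[509.2367,   0.    , 323.5133],
       [  0.    , 509.2367, 242.348 ],
       [  0.    ,   0.    ,   1.    ]]), 'R': array([[-0.8343,  0.551 ,  0.0203],
       [ 0.3782,  0.5986, -0.7061],
       [-0.4012, -0.5814, -0.7078]]), 't': array([ 0.467 , -0.1677,  1.4399])}
top {'camera_matrix': array([[438.8771,   0.    , 316.4443],
       [  0.    , 438.8771, 236.0343],
       [  0.    ,   0.    ,   1.    ]]), 'R': array([[ 0.0227, -0.9997, -0.0005],
       [-0.996 , -0.0225, -0.0864],
       [ 0.0864,  0.0024, -0.9963]]), 't': array([0.0062, 0.5699, 1.1741])}
{'time': 0.1, 'q': array([ 1.0072,  0.2593,  1.5359,  0.    ,  1.348 , -0.2028]), 'qd': array([-0.0015, -0.0036, -0.0005,  0.0007,  0.001 , -0.    ]), 'effort': array([  0.0022, -43.8212, -28.4643,   0.0721,   0.0361,  -0.0001]), 'tool_pos': array([0.194 , 0.5145, 0.404 ]), 'orientation': array([-0.5635, -3.09  ,  0.0023]), 'ft_force': array([-0.308 , -0.8894,  0.3889]), 'wrist_torque': array([0.0299, 0.0095, 0.0057]), 'grip_force': 0.0, 'grip_width': 0.09291941797874981}
```

View pics/top0.png

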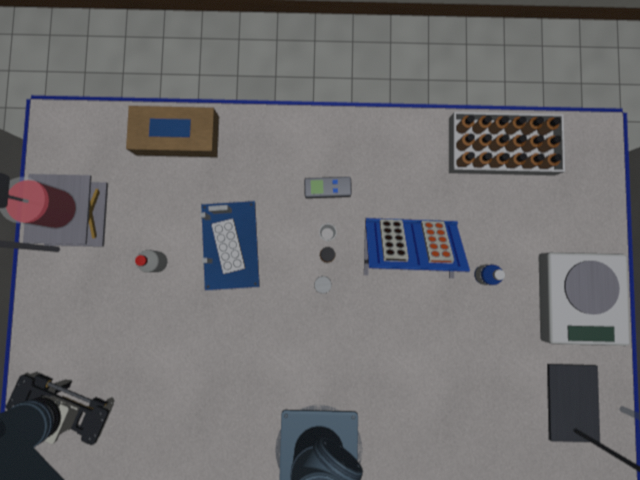

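View pics/scene0.png

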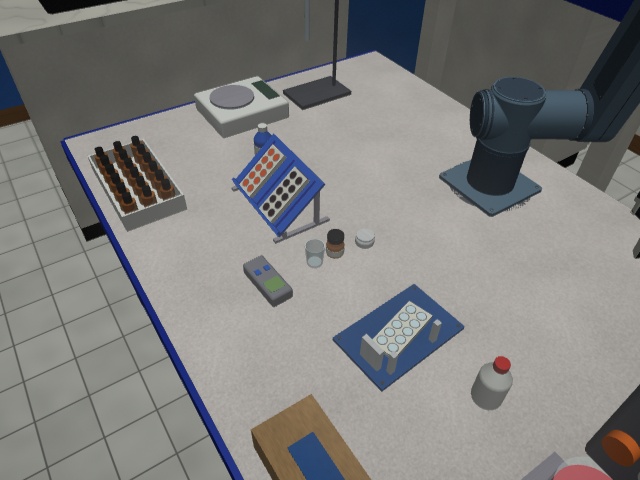

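The top view shows the jig at px (203–259, 201–290). Its end stop is at (217,208), with posts at (206,214) and (208,260), and the clean plate is askew around (228,246). On the drainer (366–468, 218–270) the brown plate is at (394,240) and the copper at (437,241). The tin, jar and beaker stand between the jig and the drainer, around x≈325. Next I'll measure coarsely in an enlarged crop and take a wrist view.

```bash
cat > h.py <<'E'
import numpy as np,cv2
from scipy.spatial.transform import Rotation as Ro
np.set_printoptions(precision=4,suppress=True)
def ray(m,uv,fish=False):
    K=np.array(m["camera_matrix"]);R=np.array(m["R"]);t=np.array(m["t"])
    a=(uv[0]-K[0,2])/K[0,0];b=(uv[1]-K[1,2])/K[1,1]
    if fish:
        r=np.hypot(a,b)+1e-12; d=np.array([a/r*np.sin(r),b/r*np.sin(r),np.cos(r)])
    else: d=np.array([a,b,1.])
    return -R.T@t,R.T@d
def onplane(m,uv,z,fish=False):
    c,d=ray(m,uv,fish); return c+d*(z-c[2])/d[2]
def proj(m,X,fish=False):
    K=np.array(m["camera_matrix"]);p=np.array(m["R"])@np.asarray(X)+np.array(m["t"])
    if fish:
        r=np.hypot(p[0],p[1]);th=np.arctan2(r,p[2]);p=np.array([p[0]/r*th,p[1]/r*th,1])
    return (K@(p/p[2]))[:2]
E
python3 - <<'E'
from h import *
from cell import viewer,env
m=viewer.camera_model("top")
for n,uv,z in [("jig TL",(203,204),.01),("jig TR",(255,201),.01),("jig BR",(259,287),.01),("jig BL",(205,290),.01),
 ("plate c",(228,246),.024),("pl a",(212,223),.024),("pl b",(233,219),.024),("pl c",(245,270),.024),("pl d",(223,274),.024),
 ("brown c",(394,240),.08),("copper c",(437,241),.08),("tin",(327,231),.028),("jar",(327,254),.062),("beaker",(323,284),.05)]:
    print(n,onplane(m,uv,z))
im=cv2.imread("pics/top0.png")
a=cv2.resize(im[195:295,195:265],None,fx=5.5,fy=5.5,interpolation=cv2.INTER_CUBIC)
b=cv2.resize(im[205:285,360:475],None,fx=3.4,fy=3.4,interpolation=cv2.INTER_CUBIC)
H=np.zeros((a.shape[0],a.shape[1]+b.shape[1],3),np.uint8);H[:,:a.shape[1]]=a;H[:b.shape[0],a.shape[1]:]=b
cv2.imwrite("pics/crop1.png",H);print(H.shape)
w=viewer.camera_model("wrist");s=env.get_state();R=Ro.from_rotvec(s["orientation"]).as_matrix()
print(R,w, "cam in tool",R.T@(-w["R"].T@w["t"]-s["tool_pos"]),w["R"]@R)
E
```

```text
jig TL [0.6532 0.3368 0.01  ]
jig TR [0.6649 0.1924 0.01  ]
jig BR [0.4273 0.1731 0.01  ]
jig BL [0.4158 0.3206 0.01  ]
plate c [0.5369 0.2597 0.024 ]
pl a [0.599 0.306 0.024]
pl b [0.6114 0.2489 0.024 ]
pl c [0.4727 0.2109 0.024 ]
pl d [0.4606 0.2702 0.024 ]
brown c [ 0.559  -0.1831  0.08  ]
copper c [ 0.5589 -0.295   0.08  ]
tin [ 0.5837 -0.0094  0.028 ]
jar [ 0.5195 -0.0099  0.062 ]
beaker [ 0.4403 -0.0012  0.05  ]
(550, 776, 3)
[[-0.9356  0.353  -0.0009]
 [ 0.353   0.9356 -0.0013]
 [ 0.0003 -0.0015 -1.    ]] {'camera_matrix': array([[371.6483,   0.    , 321.2626],
       [  0.    , 371.6483, 241.3036],
       [  0.    ,   0.    ,   1.    ]]), 'R': array([[ 0.353 ,  0.9356, -0.0012],
       [ 0.8997, -0.3391,  0.2747],
       [ 0.2566, -0.0981, -0.9615]]), 't': array([-0.5492, -0.0319,  0.3918])} cam in tool [ 0.0768 -0.0001  0.0192] [[-0.0001  1.     -0.0003]
 [-0.9614 -0.0001 -0.275 ]
 [-0.275   0.0003  0.9614]]
```

View pics/crop1.png

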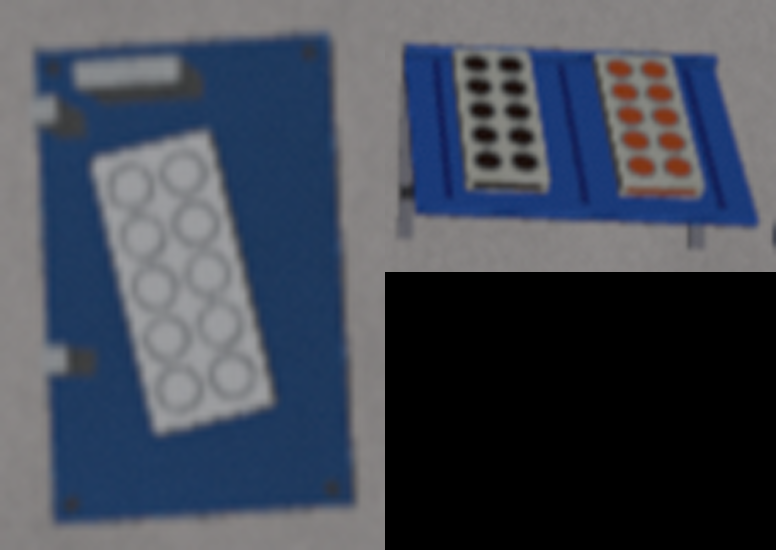

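```bash
cat >> h.py <<'E'
def togo(s,pos,yang):
    """shift (tool axes) and spin from state s to TCP pos, tool y at world angle yang (deg)"""
    R=Ro.from_rotvec(s["orientation"]).as_matrix()
    sh=R.T@(np.array(pos)-s["tool_pos"])
    a=np.degrees(np.arctan2(R[1,1],R[0,1]));d=(yang-a+90)%180-90
    return sh,-np.radians(d)
E
python3 - <<'E'
from h import *
from cell import env
print(togo(env.get_state(),[.536,.259,.32],104.9))
E
```

```text
(array([-0.4102, -0.1182,  0.0841]), np.float64(-0.6208100876367534))
```

Request:
apply_moves(
  rows=[
    {"translation": [-0.055,-0.016,0.011],"spin": -0.15,"claw": 0.093},
    {"translation": [-0.11,-0.032,0.022],"spin": -0.3,"claw": 0.093},
    {"translation": [-0.165,-0.048,0.034],"spin": -0.45,"claw": 0.093},
    {"translation": [-0.22,-0.063,0.045],"spin": -0.62,"claw": 0.093},
    {"translation": [-0.275,-0.079,0.056],"spin": -0.62,"claw": 0.093},
    {"translation": [-0.33,-0.095,0.068],"spin": -0.62,"claw": 0.093},
    {"translation": [-0.385,-0.11,0.08],"spin": -0.62,"claw": 0.093},
    {"translation": [-0.41,-0.118,0.084],"spin": -0.62,"claw": 0.093},
    {"translation": [-0.41,-0.118,0.084],"spin": -0.62,"claw": 0.093},
  ],
)

```text
time: 1.23
tool_pos: [0.5369, 0.2584, 0.3199]
orientation: [0.402, -3.114, -0.0]
ft_force: [-0.3, 0.3, 0.4]
grip_width: 0.093
grip_force: 0.0
```

```bash
python3 - <<'E'
from h import *
from cell import env,viewer
s=env.get_state();w=viewer.camera_model("wrist");im=viewer.capture("wrist")
cv2.imwrite("pics/w1.png",im[:,:,::-1])
import pickle;pickle.dump((s,w),open("w1.pkl","wb"))
print(s["tool_pos"],s["time"])
E
```

```text
[0.5369 0.2584 0.3199] 1.225
```

View pics/w1.png

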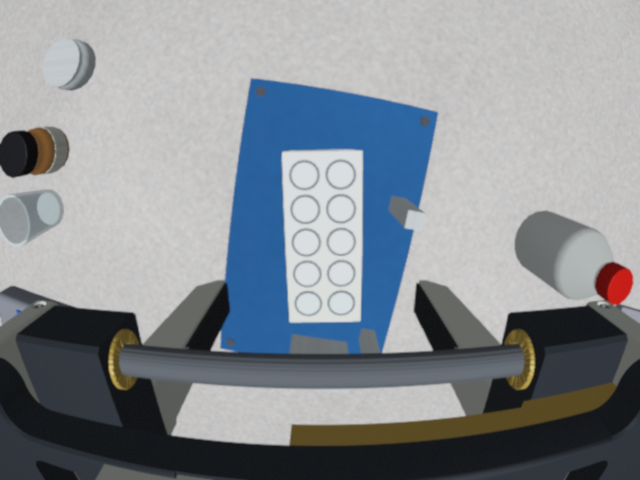

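The wrist view shows the near jig corners at (250,79) and (437,112) and a far corner at about (221,347). The plate's top corners are at (282,151), (362,150), (361,322) and (289,323). The post top is at (414,219), with its base at (392,197).

```bash
python3 - <<'E'
from h import *
import pickle
s,w=pickle.load(open("w1.pkl","rb"))
J=[onplane(w,p,.01,True)[:2] for p in [(250.5,79),(437.5,112),(221,347)]]
print("jig",*J)
ey=J[1]-J[0]; ex=J[2]-J[0]
print(np.linalg.norm(ey),np.degrees(np.arctan2(ey[1],ey[0]))-90,np.linalg.norm(ex),np.degrees(np.arctan2(ex[1],ex[0])))
a=np.arctan2(-ey[0],ey[1])
for a in (a,np.arctan2(ex[1],ex[0])):
    c,sn=np.cos(a),np.sin(a);R2=np.array([[c,-sn],[sn,c]])
    print("home",J[0]+R2@[140,95]/np.array(1000.)if 0 else J[0]+R2@np.array([.140,.095]), "from corner2",J[1]+R2@np.array([.140,-.055]))
P=[onplane(w,p,.024,True)[:2] for p in [(282,151),(362.5,150),(361,322),(289,323)]]
print(P,"len",[np.linalg.norm(P[i]-P[(i+1)%4]) for i in range(4)],"c",np.mean(P,0))
d=P[3]+P[2]-P[0]-P[1];print(np.degrees(np.arctan2(d[1],d[0])))
for p in [(424,219),(406,212)]: print("post top",onplane(w,p,.07,True))
print("post base edge",onplane(w,(392,197),.01,True),onplane(w,(389,209),.01,True))
E
```

```text
jig [0.4297 0.1738] [0.4159 0.3224] [0.666  0.1954]
0.14922757297757297 5.303520040341169 0.23735079610526658 5.222000868787374
home [0.5603 0.2813] from corner2 [0.5604 0.2805]
home [0.5604 0.2811] from corner2 [0.5603 0.2803]
[array([0.4788, 0.2134]), array([0.4629, 0.2709]), array([0.5985, 0.3095]), array([0.6148, 0.251 ])] len [np.float64(0.05962304400050757), np.float64(0.14105445063278266), np.float64(0.0606917750397495), np.float64(0.1411208964749329)] c [0.5387 0.2612]
15.679791503856226
post top [0.4944 0.3168 0.07  ]
post top [0.4932 0.3036 0.07  ]
post base edge [0.4925 0.3056 0.01  ] [0.5025 0.306  0.01  ]
```

```bash
python3 - <<'E'
from h import *
from cell import env
print(togo(env.get_state(),[.5387,.2612,.199],105.7))
E
```

```text
(array([-0.0034,  0.0009,  0.1213]), np.float64(-0.016057368895362297))
```

Request:
apply_moves(
  rows=[
    {"translation": [-0.003,0.001,0.05],"spin": -0.016,"claw": 0.093},
    {"translation": [-0.003,0.001,0.1],"spin": -0.016,"claw": 0.093},
    {"translation": [-0.003,0.001,0.121],"spin": -0.016,"claw": 0.093},
    {"translation": [-0.003,0.001,0.121],"spin": -0.016,"claw": 0.055},
    {"translation": [-0.003,0.001,0.121],"spin": -0.016,"claw": 0.055},
    {"translation": [-0.003,0.001,0.121],"spin": -0.016,"claw": 0.055},
    {"translation": [-0.003,0.001,0.121],"spin": -0.016,"claw": 0.055},
  ],
  grip_force=15,
)

```text
time: 2.15
tool_pos: [0.5388, 0.2614, 0.2006]
orientation: [-0.431, 3.111, 0.0]
ft_force: [-1.0, -0.2, 3.2]
grip_width: 0.0598
grip_force: 15.0
```

```bash
python3 - <<'E'
from h import *
from cell import env
s=env.get_state();print(s["tool_pos"],s["ft_force"],s["grip_width"],s["grip_force"])
a=np.radians(5.25)
for x,y in((-.023,-.0175),(-.003,-.003),(0,0)):
  p=np.array([.5603+x*np.cos(a)-y*np.sin(a),.2808+x*np.sin(a)+y*np.cos(a),.199])
  print(togo(s,p,95.25))
E
```

```text
[0.5388 0.2614 0.2006] [-0.9764 -0.2185  3.159 ] 0.0598037500144809 15.000200718641281
(array([-0.0002, -0.0002,  0.0016]), np.float64(0.1838531557582362))
(array([-0.0225,  0.0104,  0.0017]), np.float64(0.1838531557582362))
(array([-0.026 ,  0.0128,  0.0017]), np.float64(0.1838531557582362))
```

Request:
apply_moves(
  rows=[
    {"translation": [0,0,0],"spin": 0.1,"claw": 0.055},
    {"translation": [0,0,0],"spin": 0.184,"claw": 0.055},
    {"translation": [-0.008,0.004,0],"spin": 0.184,"claw": 0.055},
    {"translation": [-0.016,0.008,0],"spin": 0.184,"claw": 0.055},
    {"translation": [-0.0225,0.0105,0],"spin": 0.184,"claw": 0.055},
    {"translation": [-0.0225,0.0105,0],"spin": 0.184,"claw": 0.055},
  ],
)

```text
time: 2.9
tool_pos: [0.5577, 0.2775, 0.2006]
orientation: [-0.144, 3.138, 0.0]
ft_force: [-1.9, -0.8, 4.8]
grip_width: 0.06
grip_force: 15.0
```

Request:
apply_moves(
  rows=[
    {"translation": [-0.002,0,0],"spin": 0,"claw": 0.055},
    {"translation": [-0.004,0,0],"spin": 0,"claw": 0.055},
    {"translation": [-0.005,0,0],"spin": 0,"claw": 0.055},
    {"translation": [-0.005,0,0],"spin": 0,"claw": 0.055},
  ],
)

```text
time: 3.4
tool_pos: [0.5613, 0.2779, 0.2006]
orientation: [0.144, -3.135, 0.0]
ft_force: [-7.5, -0.7, 10.1]
grip_width: 0.06
grip_force: 15.0
```

Request:
apply_moves(
  rows=[
    {"translation": [0.001,0.002,0],"spin": 0,"claw": 0.055},
    {"translation": [0.001,0.004,0],"spin": 0,"claw": 0.055},
    {"translation": [0.001,0.005,0],"spin": 0,"claw": 0.055},
    {"translation": [0.001,0.005,0],"spin": 0,"claw": 0.055},
  ],
)

```text
time: 3.9
tool_pos: [0.5608, 0.2807, 0.2005]
orientation: [0.144, -3.136, 0.006]
ft_force: [-3.4, -10.4, 8.3]
grip_width: 0.0602
grip_force: 15.0
```

Request:
apply_moves(
  rows=[
    {"translation": [0.001,-0.002,0],"spin": 0,"claw": 0.09},
    {"translation": [0.001,-0.002,0],"spin": 0,"claw": 0.09},
    {"translation": [0.001,-0.002,-0.002],"spin": 0,"claw": 0.09},
    {"translation": [0.001,-0.002,-0.06],"spin": 0,"claw": 0.09},
    {"translation": [0.001,-0.002,-0.12],"spin": 0,"claw": 0.09},
    {"translation": [0.001,-0.002,-0.12],"spin": 0,"claw": 0.09},
  ],
)

```text
time: 4.65
tool_pos: [0.5618, 0.2816, 0.3259]
orientation: [-0.144, 3.127, 0.005]
ft_force: [0.4, 0.1, -1.1]
grip_width: 0.0903
grip_force: 0.0
```

```bash
python3 - <<'E'
from h import *
from cell import env,viewer
s=env.get_state();w=viewer.camera_model("wrist");im=viewer.capture("wrist")
cv2.imwrite("pics/w2.png",im[90:400,180:460,::-1].repeat(1,0) if 0 else cv2.resize(im[90:370,190:450,::-1],None,fx=2.1,fy=2.1,interpolation=cv2.INTER_CUBIC))
import pickle;pickle.dump((s,w),open("w2.pkl","wb"))
print(s["tool_pos"],s["time"],s["ft_force"],togo(s,[.54,-.24,.38],90))
E
```

```text
[0.5618 0.2816 0.3259] 4.65 [ 0.3748  0.106  -1.1111] (array([ 0.0689, -0.5172, -0.0562]), np.float64(0.09180947874345456))
```

View pics/w2.png

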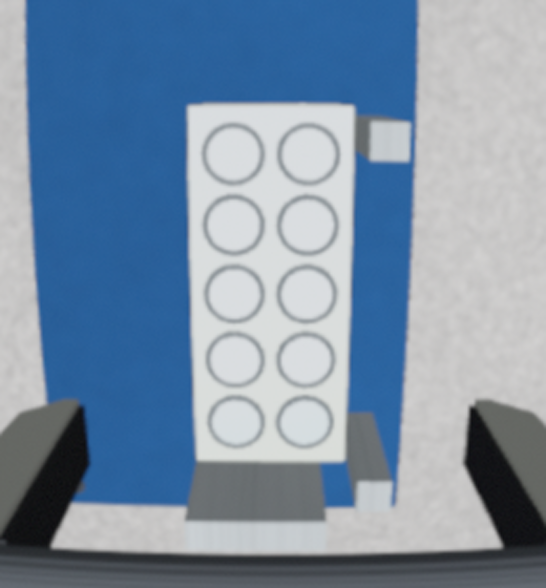

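The clean plate now sits flush against the stop (its end meets it at crop row 462) and against both posts. Next is the drainer.

Request:
apply_moves(
  rows=[
    {"translation": [0.007,-0.055,-0.02],"spin": 0.05,"claw": 0.093},
    {"translation": [0.014,-0.11,-0.04],"spin": 0.09,"claw": 0.093},
    {"translation": [0.021,-0.17,-0.056],"spin": 0.09,"claw": 0.093},
    {"translation": [0.029,-0.23,-0.056],"spin": 0.09,"claw": 0.093},
    {"translation": [0.037,-0.29,-0.056],"spin": 0.09,"claw": 0.093},
    {"translation": [0.045,-0.35,-0.056],"spin": 0.09,"claw": 0.093},
    {"translation": [0.053,-0.41,-0.056],"spin": 0.09,"claw": 0.093},
    {"translation": [0.061,-0.47,-0.056],"spin": 0.09,"claw": 0.093},
    {"translation": [0.069,-0.517,-0.056],"spin": 0.09,"claw": 0.093},
    {"translation": [0.069,-0.517,-0.056],"spin": 0.09,"claw": 0.093},
  ],
)

```text
time: 5.95
tool_pos: [0.5378, -0.2436, 0.3733]
orientation: [-0.005, -3.138, -0.002]
ft_force: [-0.3, 0.6, 0.4]
grip_width: 0.0929
grip_force: 0.0
```

```bash
python3 - <<'E'
from h import *
from cell import env,viewer
s=env.get_state();w=viewer.camera_model("wrist");im=viewer.capture("wrist")
cv2.imwrite("pics/w3.png",im[:,:,::-1])
import pickle;pickle.dump((s,w),open("w3.pkl","wb"))
print(s["tool_pos"],s["orientation"],s["time"],s["ft_force"])
print(Ro.from_rotvec(s["orientation"]).as_matrix())
E
```

```text
[ 0.5378 -0.2436  0.3733] [-0.0051 -3.1384 -0.0022] 5.95 [-0.299   0.623   0.3639]
[[-1.      0.0033 -0.0031]
 [ 0.0033  1.      0.0014]
 [ 0.0031  0.0014 -1.    ]]
```

View pics/w3.png

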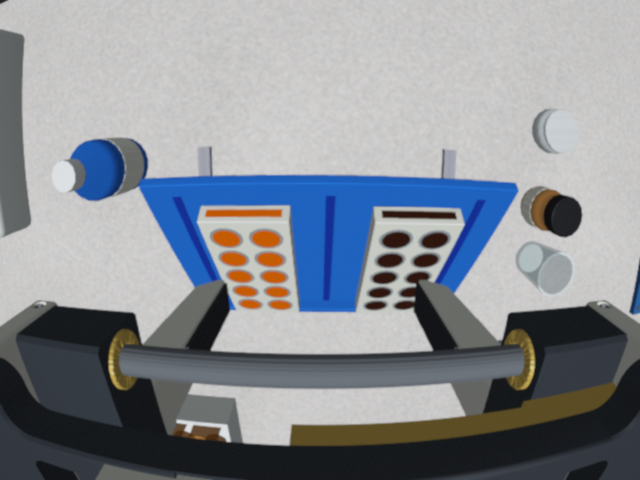

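```bash
python3 - <<'E'
import cv2
im=cv2.imread("pics/w3.png")
cv2.imwrite("pics/w3c.png",cv2.resize(im[170:330,140:520],None,fx=2.1,fy=3,interpolation=cv2.INTER_CUBIC))
E
```

```text
(no output)
```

View pics/w3c.png

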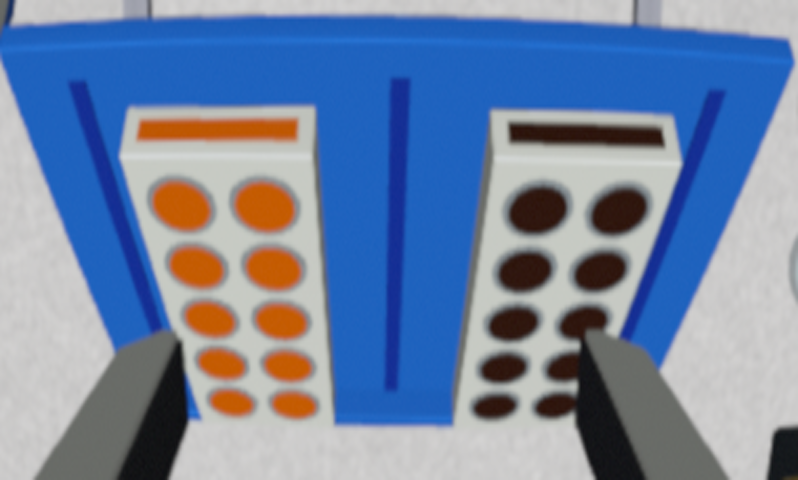

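The crop, at (÷2.1+140, ÷3+170), gives these points:
- **Copper:** upper-end underside corners (128,106) and (317,105), top-face corners (122,158) and (313,155), lower right (330,425).
- **Brown:** upper-end underside corners (490,110) and (673,116), top-face corners (492,157) and (682,162), lower left (464,425).

```bash
cat > fit.py <<'E'
from h import *
import pickle
from scipy.optimize import least_squares
s,w=pickle.load(open("w3.pkl","rb"))
f=lambda p:np.array([p[0]/2.1+140,p[1]/3+170])
th=np.radians(40)
def pt(P,l):  # P=x,y,z(centre of underside),yaw of rack; l local
    R=Ro.from_euler("z",P[3])*Ro.from_euler("y",-th); return R.apply(l)+P[:3]
# rack +x toward robot: yaw ~ pi ; plate +y = rack +y = world -y
hx,hy,t=.07,.03,.014
C=[((128,106),(hx,hy,0)),((317,105),(hx,-hy,0)),((122,158),(hx,hy,t)),((313,155),(hx,-hy,t)),((330,425),(-hx,-hy,t))]
B=[((490,110),(hx,hy,0)),((673,116),(hx,-hy,0)),((492,157),(hx,hy,t)),((682,162),(hx,-hy,t)),((464,425),(-hx,hy,t))]
# image right = world +y = plate -y
for n,D,y0 in(("copper",C,-.3),("brown",B,-.18)):
    g=lambda P:np.concatenate([proj(w,pt(P,l),True)-f(p) for p,l in D])
    r=least_squares(g,[.55,y0,.07,np.pi])
    print(n,r.x,np.degrees(r.x[3])-180,"rms px",np.sqrt(np.mean(r.fun**2)),r.fun.round(1),"centre",pt(r.x,[0,0,.007]))
for p in((5,48),(787,64)): print(onplane(w,f(p),.135,True))
E
python3 fit.py
```

```text
copper [ 0.5567 -0.2942  0.0719  3.123 ] -1.065396486198921 rms px 0.6176668698754093 [ 0.8 -0.2 -0.7  0.3 -0.6 -0.9 -0.1  0.8  0.9  0.1] centre [ 0.5612 -0.2942  0.0773]
brown [ 0.5582 -0.178   0.0712  3.1537] 0.6908698663265227 rms px 1.1733778952508231 [ 0.5  0.2 -0.7 -1.8  1.7  1.6 -0.3 -0.7 -1.8  0.6] centre [ 0.5627 -0.1779  0.0766]
[ 0.4857 -0.3576  0.135 ]
[ 0.4895 -0.1167  0.135 ]
```

```bash
python3 - <<'E'
from h import *
from cell import env
s=env.get_state()
for z in (.28,.262):print(togo(s,[.5612,-.2942,z],89))
E
```

```text
(array([-0.0236, -0.0527,  0.0933]), np.float64(0.015641617227779906))
(array([-0.0236, -0.0527,  0.1113]), np.float64(0.015641617227779906))
```

Request:
apply_moves(
  rows=[
    {"translation": [-0.0235,-0.0525,0.02],"spin": 0.016,"claw": 0.08},
    {"translation": [-0.0235,-0.0525,0.06],"spin": 0.016,"claw": 0.08},
    {"translation": [-0.0235,-0.0525,0.093],"spin": 0.016,"claw": 0.08},
    {"translation": [-0.0235,-0.0525,0.098],"spin": 0.016,"claw": 0.08},
    {"translation": [-0.0235,-0.0525,0.103],"spin": 0.016,"claw": 0.08},
    {"translation": [-0.0235,-0.0525,0.103],"spin": 0.016,"claw": 0.08},
  ],
)

```text
time: 6.75
tool_pos: [0.5627, -0.2925, 0.2739]
orientation: [0.022, 3.14, -0.002]
ft_force: [0.5, 0.3, -0.1]
grip_width: 0.0799
grip_force: 0.0
```

```bash
python3 - <<'E'
from h import *
from cell import env
s=env.get_state()
print(s["tool_pos"],s["ft_force"]);print(togo(s,[.5612,-.2942,.262],89))
E
```

```text
[ 0.5627 -0.2925  0.2739] [ 0.4706  0.3153 -0.144 ]
(array([ 0.0014, -0.0017,  0.0119]), np.float64(0.0034567957039820475))
```

Request:
apply_moves(
  rows=[
    {"translation": [0.001,-0.0015,0.004],"spin": 0.003,"claw": 0.08},
    {"translation": [0.001,-0.0015,0.008],"spin": 0.003,"claw": 0.08},
    {"translation": [0.001,-0.0015,0.01],"spin": 0.003,"claw": 0.08},
    {"translation": [0.001,-0.0015,0.01],"spin": 0.003,"claw": 0.08},
  ],
)

```text
time: 7.25
tool_pos: [0.5616, -0.2947, 0.2636]
orientation: [0.028, 3.14, -0.002]
ft_force: [1.0, -0.7, 3.3]
grip_width: 0.0801
grip_force: 1.6
```

Request:
apply_moves(
  rows=[
    {"translation": [0,0,0],"spin": 0,"claw": 0.055},
    {"translation": [0,0,0],"spin": 0,"claw": 0.055},
    {"translation": [0,0,0],"spin": 0,"claw": 0.055},
    {"translation": [0,0,0],"spin": 0,"claw": 0.055},
  ],
  grip_force=20,
)

```text
time: 7.75
tool_pos: [0.5617, -0.2945, 0.2633]
orientation: [0.028, 3.14, -0.001]
ft_force: [3.6, 0.2, 6.5]
grip_width: 0.0599
grip_force: 23.4
```

Request:
apply_moves(
  rows=[
    {"translation": [0,0,-0.008],"spin": 0,"claw": 0.055},
    {"translation": [0,0,-0.02],"spin": 0,"claw": 0.055},
    {"translation": [0,0,-0.05],"spin": 0,"claw": 0.055},
    {"translation": [0,0,-0.09],"spin": 0,"claw": 0.055},
    {"translation": [0,0,-0.12],"spin": 0,"claw": 0.055},
    {"translation": [0,0,-0.12],"spin": 0,"claw": 0.055},
  ],
)

```text
time: 8.5
tool_pos: [0.5613, -0.2946, 0.3854]
orientation: [0.028, 3.138, -0.005]
ft_force: [-0.5, 0.1, -2.5]
grip_width: 0.0598
grip_force: 20.0
```

```bash
python3 - <<'E'
from h import *
from cell import env,viewer
s=env.get_state();w=viewer.camera_model("wrist");im=viewer.capture("wrist");i2=viewer.capture("scene")
import pickle;pickle.dump((s,w),open("w4.pkl","wb"))
a=cv2.resize(im[150:430,140:500],None,fx=1.1,fy=1.1);b=cv2.resize(i2[60:240,180:400],None,fx=1.7,fy=1.7)
H=np.zeros((310,800,3),np.uint8);H[:a.shape[0],:a.shape[1]]=a;H[:b.shape[0],400:400+b.shape[1]]=b[:, :400]
cv2.imwrite("pics/w4.png",H[:,:,::-1])
print(s["tool_pos"],s["ft_force"],s["grip_width"],s["grip_force"],s["time"]);print(togo(s,[.55,.25,.40],95.25))
E
```

```text
[ 0.5613 -0.2946  0.3854] [-0.5295  0.0882 -2.4709] 0.05978983720551988 19.99245196580887 8.5
(array([ 0.0209,  0.5443, -0.0162]), np.float64(-0.10949729825359347))
```

View pics/w4.png

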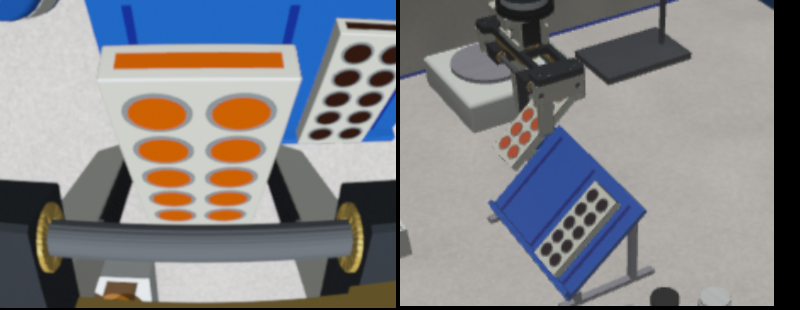

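The copper plate is held at its slope tilt. In the wrist crop its end-face corners are about (104,46), (297,44), (100,78) and (300,80), and its lower end is at about row 221. Fitting the in-hand pose.

```bash
cat > hand.py <<'E'
from h import *
import pickle
from scipy.optimize import least_squares
def hand(pk,D,f):
    s,w=pickle.load(open(pk,"rb"))
    T=Ro.from_rotvec(s["orientation"])
    hx,hy,t=.07,.03,.014
    def pt(P,l): # tool frame; P: x,z of centre, tilt; tool x ~ plate x, plate z ~ -tool z
        q=np.array([l[0],-l[1],-(l[2]-.007)])  # tilt 0: plate x=+tool x, y=-tool y
        R=Ro.from_euler("y",P[2]); return T.apply(R.apply(q)+[P[0],P[3],P[1]])+s["tool_pos"]
    g=lambda P:np.concatenate([proj(w,pt(P,l),True)-f(p) for p,l in D])
    r=least_squares(g,[0,.18,.7,0]); return r.x,r.fun
E
python3 - <<'E'
from hand import *
f=lambda p:np.array([p[0]/1.1+140,p[1]/1.1+150])
hx,hy,t=.07,.03,.014
D=[((104,46),(hx,hy,0)),((297,44),(hx,-hy,0)),((100,78),(hx,hy,t)),((300,80),(hx,-hy,t)),((133,221),(-hx,hy,t)),((257,221),(-hx,-hy,t))]
x,r=hand("w4.pkl",D,f);print(x,np.degrees(x[2]),r.round(1))
E
```

```text
[0.0016 0.184  0.7027 0.    ] 40.259325560114945 [-0.6 -2.  -1.9 -0.2 -3.   1.5  1.4 -0.3 14.1  0.6 -6.4  0.6]
```

```bash
cat > lev.py <<'E'
from h import *
H=np.array([.5605,.2808]);A=np.radians(5.25)
def W(x,y,z): return np.array([H[0]+x*np.cos(A)-y*np.sin(A),H[1]+x*np.sin(A)+y*np.cos(A),z])
def path(zb,xc,cx,cz,pz,ths,y=-.003,th0=np.radians(40)):
    """zb support height, xc corner jig x, centre in tool (cx,cz) when tilted th0, pivot tool z pz"""
    out=[]
    for d in ths:
        t=np.radians(d); b=th0-t   # levelled by b so far
        v=np.array([-cx,-(cz-pz)])           # pivot->centre in jig (x,z)
        # levelling turns: lower end (jig +x) goes up: vector (1,0)->(cos,sin)
        v=np.array([[np.cos(b),-np.sin(b)],[np.sin(b),np.cos(b)]])@v
        c=np.array([xc,zb])-np.array([.07*np.cos(t)-.007*np.sin(t),-(.07*np.sin(t)+.007*np.cos(t))])
        p=c-v; out.append((p[0],y,p[1]+pz))
    return np.array(out)
E
python3 - <<'E'
from lev import *
from cell import env
P=path(.024,.057,.001,.1845,.180,[40,30,20,10,3,0]);print(P)
print(togo(env.get_state(),W(P[0][0],P[0][1],.30),95.25))
E
```

```text
[[ 0.0089 -0.003   0.2589]
 [ 0.0001 -0.003   0.2497]
 [-0.007  -0.003   0.2391]
 [-0.0121 -0.003   0.2274]
 [-0.0144 -0.003   0.2188]
 [-0.0151 -0.003   0.2151]]
(array([0.0011, 0.5727, 0.0823]), np.float64(-0.10948183653208271))
```

Request:
apply_moves(
  rows=[
    {"translation": [0,0.04,-0.015],"spin": -0.02,"claw": 0.055},
    {"translation": [0,0.1,-0.02],"spin": -0.05,"claw": 0.055},
    {"translation": [0,0.16,-0.02],"spin": -0.08,"claw": 0.055},
    {"translation": [0,0.22,-0.02],"spin": -0.11,"claw": 0.055},
    {"translation": [0,0.28,-0.02],"spin": -0.11,"claw": 0.055},
    {"translation": [0,0.34,-0.02],"spin": -0.11,"claw": 0.055},
    {"translation": [0,0.4,-0.02],"spin": -0.11,"claw": 0.055},
    {"translation": [0.001,0.46,0],"spin": -0.11,"claw": 0.055},
    {"translation": [0.001,0.52,0.03],"spin": -0.11,"claw": 0.055},
    {"translation": [0.001,0.565,0.06],"spin": -0.11,"claw": 0.055},
  ],
)

```text
time: 9.85
tool_pos: [0.5692, 0.2724, 0.3199]
orientation: [0.146, -3.135, 0.001]
ft_force: [1.3, -0.2, -2.3]
grip_width: 0.0599
grip_force: 20.0
```

Request:
apply_moves(
  rows=[
    {"translation": [0,0.0075,0.01],"spin": 0,"claw": 0.055},
    {"translation": [0,0.0075,0.022],"spin": 0,"claw": 0.055},
    {"translation": [0,0.0075,0.022],"spin": 0,"claw": 0.055},
    {"translation": [0,0.0075,0.022],"spin": 0,"claw": 0.055},
  ],
)

```text
time: 10.35
tool_pos: [0.5701, 0.2766, 0.3016]
orientation: [-0.142, 3.137, -0.0]
ft_force: [-0.4, 1.1, -2.6]
grip_width: 0.0599
grip_force: 20.0
```

```bash
python3 - <<'E'
from lev import *
from cell import env,viewer
s=env.get_state()
print(s["tool_pos"],s["ft_force"],s["time"],s["grip_width"])
P=path(.024,.057,.001,.1845,.180,[40,30,20,10,3,0])
for p in [(P[0][0],P[0][1],.266)]+list(P): print(*togo(s,W(*p),95.25))
E
```

```text
[0.5701 0.2766 0.3016] [-0.4281  1.1445 -2.5576] 10.35 0.05994208528938036
[0.0004 0.0021 0.0356] -0.0013992065770714584
[0.0004 0.0021 0.0427] -0.0013992065770714584
[0.0092 0.0021 0.0519] -0.0013992065770714584
[0.0163 0.0021 0.0624] -0.0013992065770714584
[0.0214 0.0021 0.0741] -0.0013992065770714584
[0.0238 0.0021 0.0827] -0.0013992065770714584
[0.0244 0.0021 0.0864] -0.0013992065770714584
```

Request:
apply_moves(
  rows=[
    {"translation": [0,0.001,0.02],"spin": 0,"claw": 0.055},
    {"translation": [0,0.001,0.035],"spin": 0,"claw": 0.055},
    {"translation": [0,0.001,0.04],"spin": 0,"claw": 0.055},
    {"translation": [0,0.001,0.043],"spin": 0,"claw": 0.055},
    {"translation": [0,0.001,0.043],"spin": 0,"claw": 0.055},
  ],
  grip_force=14,
)

```text
time: 10.98
tool_pos: [0.5696, 0.279, 0.258]
orientation: [-0.145, 3.138, 0.0]
ft_force: [0.5, -0.5, -3.3]
grip_width: 0.0598
grip_force: 14.0
```

Request:
apply_moves(
  rows=[
    {"translation": [0,0,0.002],"spin": 0,"claw": 0.055},
    {"translation": [0.003,0,0.005],"spin": 0,"claw": 0.055},
    {"translation": [0.006,0,0.008],"spin": 0,"claw": 0.055},
    {"translation": [0.009,0,0.011],"spin": 0,"claw": 0.055},
    {"translation": [0.009,0,0.011],"spin": 0,"claw": 0.055},
  ],
)

```text
time: 11.6
tool_pos: [0.5601, 0.2781, 0.2464]
orientation: [0.145, -3.138, 0.0]
ft_force: [0.2, 1.1, -1.2]
grip_width: 0.0598
grip_force: 14.0
```

Request:
apply_moves(
  rows=[
    {"translation": [0.003,0,0.004],"spin": 0,"claw": 0.055},
    {"translation": [0.0055,0,0.008],"spin": 0,"claw": 0.055},
    {"translation": [0.008,0,0.012],"spin": 0,"claw": 0.055},
    {"translation": [0.01,0,0.016],"spin": 0,"claw": 0.055},
    {"translation": [0.012,0,0.02],"spin": 0,"claw": 0.055},
    {"translation": [0.013,0,0.024],"spin": 0,"claw": 0.055},
    {"translation": [0.013,0,0.024],"spin": 0,"claw": 0.055},
  ],
)

```text
time: 12.48
tool_pos: [0.5472, 0.2769, 0.2222]
orientation: [0.145, -3.137, 0.0]
ft_force: [0.4, -0.0, -2.1]
grip_width: 0.0597
grip_force: 14.0
```

```bash
python3 - <<'E'
from h import *
from cell import env,viewer
s=env.get_state();w=viewer.camera_model("wrist");im=viewer.capture("wrist");i2=viewer.capture("scene")
import pickle;pickle.dump((s,w),open("w5.pkl","wb"))
a=im[90:430,150:470];b=cv2.resize(i2[270:400,330:480],None,fx=3,fy=3,interpolation=cv2.INTER_CUBIC)
H=np.zeros((400,780,3),np.uint8);H[:a.shape[0],:a.shape[1]]=a;H[:390,325:325+450]=b
cv2.imwrite("pics/w5.png",H[:,:,::-1])
print(s["tool_pos"],s["ft_force"],s["time"])
E
```

```text
[0.5472 0.2769 0.2222] [ 0.3716 -0.0139 -2.1368] 12.475
```

View pics/w5.png

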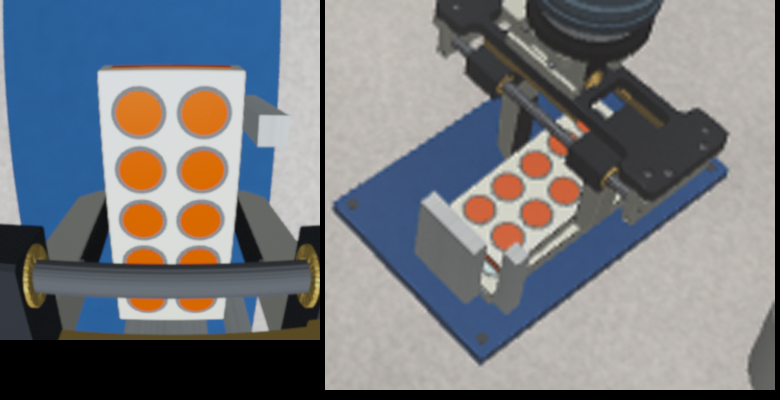

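The plate has tilted down to a few degrees, lying over the clean plate and clear of the stops. I'll finish levelling.

Request:
apply_moves(
  rows=[
    {"translation": [0.0005,0,0.003],"spin": 0,"claw": 0.055},
    {"translation": [0.001,0,0.006],"spin": 0,"claw": 0.055},
    {"translation": [0.001,0,0.008],"spin": 0,"claw": 0.055},
    {"translation": [0.001,0,0.008],"spin": 0,"claw": 0.055},
  ],
)

```text
time: 13.08
tool_pos: [0.5464, 0.2769, 0.2145]
orientation: [0.145, -3.138, 0.0]
ft_force: [0.2, -0.8, -1.3]
grip_width: 0.0596
grip_force: 14.0
```

Request:
apply_moves(
  rows=[
    {"translation": [0,0,0.001],"spin": 0,"claw": 0.055},
    {"translation": [0,0,0.002],"spin": 0,"claw": 0.055},
    {"translation": [0,0,0.002],"spin": 0,"claw": 0.055},
  ],
)

```text
time: 13.45
tool_pos: [0.5465, 0.2769, 0.2141]
orientation: [-0.145, 3.138, 0.0]
ft_force: [-4.0, -1.1, 7.1]
grip_width: 0.0597
grip_force: 14.0
```

Request:
apply_moves(
  rows=[
    {"translation": [-0.005,0,-0.0015],"spin": 0,"claw": 0.055},
    {"translation": [-0.009,0,-0.0015],"spin": 0,"claw": 0.055},
    {"translation": [-0.011,0.001,-0.0015],"spin": 0,"claw": 0.055},
    {"translation": [-0.013,0.002,-0.0015],"spin": 0,"claw": 0.055},
    {"translation": [-0.015,0.002,-0.0015],"spin": 0,"claw": 0.055},
    {"translation": [-0.015,0.002,-0.0015],"spin": 0,"claw": 0.055},
  ],
)

```text
time: 14.2
tool_pos: [0.5598, 0.2799, 0.214]
orientation: [0.145, -3.133, 0.002]
ft_force: [-6.4, -3.4, 5.5]
grip_width: 0.0596
grip_force: 14.0
```

Request:
apply_moves(
  rows=[
    {"translation": [0,0.001,0],"spin": 0,"claw": 0.055},
    {"translation": [0,0.003,0],"spin": 0,"claw": 0.055},
    {"translation": [0,0.0035,0],"spin": 0,"claw": 0.055},
  ],
)

```text
time: 14.58
tool_pos: [0.5598, 0.2811, 0.2139]
orientation: [0.145, -3.133, 0.01]
ft_force: [-5.4, -14.8, 6.0]
grip_width: 0.0601
grip_force: 14.0
```

Request:
apply_moves(
  rows=[
    {"translation": [0.001,-0.0025,0],"spin": 0,"claw": 0.08},
    {"translation": [0.001,-0.0025,0],"spin": 0,"claw": 0.08},
    {"translation": [0.001,-0.0025,-0.003],"spin": 0,"claw": 0.08},
    {"translation": [0.001,-0.0025,-0.05],"spin": 0,"claw": 0.08},
    {"translation": [0.001,-0.0025,-0.11],"spin": 0,"claw": 0.08},
    {"translation": [0.001,-0.0025,-0.17],"spin": 0,"claw": 0.08},
    {"translation": [0.001,-0.0025,-0.17],"spin": 0,"claw": 0.08},
  ],
)

```text
time: 15.45
tool_pos: [0.5613, 0.2819, 0.3911]
orientation: [-0.145, 3.126, 0.005]
ft_force: [0.3, -0.7, -1.1]
grip_width: 0.0802
grip_force: 0.0
```

```bash
python3 - <<'E'
from h import *
from cell import env,viewer
s=env.get_state();w=viewer.camera_model("wrist");im=viewer.capture("wrist")
cv2.imwrite("pics/w6.png",im[:,:,::-1]);import pickle;pickle.dump((s,w),open("w6.pkl","wb"))
print(s["tool_pos"],s["ft_force"],s["time"],s["grip_width"])
# white+orange blob of top plate: min-area rect on plane z=.038
h=cv2.cvtColor(im,cv2.COLOR_RGB2HSV)
jx=np.array([np.cos(np.radians(5.25)),np.sin(np.radians(5.25))])
m=((h[...,0]<18)&(h[...,1]>180)&(h[...,2]>120)).astype(np.uint8)
n,l,st,ce=cv2.connectedComponentsWithStats(m)
c=[onplane(w,ce[i],.038,True)[:2] for i in range(1,n) if st[i,4]>150]
c=np.array(c);print(len(c));H=np.array([.5605,.2808])
jy=np.array([-jx[1],jx[0]]);print(np.c_[(c-H)@jx,(c-H)@jy])
print("to rack",togo(s,[.5627,-.1779,.39],89.4))
E
```

```text
[0.5613 0.2819 0.3911] [ 0.3103 -0.6848 -1.0748] 15.45 0.0801990260093347
6
[[-0.0451  0.2422]
 [-0.0004  0.013 ]
 [ 0.0255 -0.0142]
 [ 0.0255  0.0128]
 [ 0.0513 -0.0144]
 [ 0.0516  0.0126]]
to rack (array([ 0.0412, -0.458 , -0.0007]), np.float64(0.1032736805152345))
```

Request:
apply_moves(
  rows=[
    {"translation": [0.004,-0.05,0],"spin": 0.05,"claw": 0.08},
    {"translation": [0.009,-0.11,0],"spin": 0.1,"claw": 0.08},
    {"translation": [0.014,-0.17,0],"spin": 0.103,"claw": 0.08},
    {"translation": [0.02,-0.23,0],"spin": 0.103,"claw": 0.08},
    {"translation": [0.026,-0.29,0],"spin": 0.103,"claw": 0.08},
    {"translation": [0.031,-0.35,0],"spin": 0.103,"claw": 0.08},
    {"translation": [0.037,-0.41,0.01],"spin": 0.103,"claw": 0.08},
    {"translation": [0.041,-0.459,0.04],"spin": 0.103,"claw": 0.08},
    {"translation": [0.041,-0.459,0.08],"spin": 0.103,"claw": 0.08},
    {"translation": [0.041,-0.459,0.08],"spin": 0.103,"claw": 0.08},
  ],
)

```text
time: 16.75
tool_pos: [0.5598, -0.1794, 0.2993]
orientation: [-0.019, -3.132, -0.008]
ft_force: [0.1, 0.3, 0.3]
grip_width: 0.0805
grip_force: 0.0
```

```bash
python3 - <<'E'
from h import *
from cell import env
s=env.get_state()
print(s["tool_pos"],s["ft_force"]);print(togo(s,[.5625,-.179,.263],89.4))
E
```

```text
[ 0.5598 -0.1794  0.2993] [0.1132 0.291  0.3039]
(array([-0.003 ,  0.0003,  0.0363]), np.float64(-0.0017226093365374548))
```

Request:
apply_moves(
  rows=[
    {"translation": [-0.002,0,0.01],"spin": 0,"claw": 0.08},
    {"translation": [-0.002,0,0.02],"spin": 0,"claw": 0.08},
    {"translation": [-0.002,0,0.025],"spin": 0,"claw": 0.08},
    {"translation": [-0.002,0,0.028],"spin": 0,"claw": 0.08},
    {"translation": [-0.002,0,0.028],"spin": 0,"claw": 0.08},
  ],
)

```text
time: 17.38
tool_pos: [0.5637, -0.1796, 0.2764]
orientation: [0.017, 3.141, -0.0]
ft_force: [-0.1, 0.2, 0.8]
grip_width: 0.0802
grip_force: 0.0
```

```bash
python3 - <<'E'
from h import *
from cell import env
s=env.get_state()
print(s["tool_pos"],s["orientation"],s["ft_force"]);print(togo(s,[.5625,-.179,.263],89.4))
E
```

```text
[ 0.5637 -0.1796  0.2764] [ 0.0166  3.1413 -0.0002] [-0.0889  0.2401  0.7689]
(array([0.0012, 0.0006, 0.0134]), np.float64(-0.00010396613714536485))
```

Request:
apply_moves(
  rows=[
    {"translation": [0.001,0.0005,0.006],"spin": 0,"claw": 0.08},
    {"translation": [0.001,0.0005,0.01],"spin": 0,"claw": 0.08},
    {"translation": [0.001,0.0005,0.013],"spin": 0,"claw": 0.08},
    {"translation": [0.001,0.0005,0.013],"spin": 0,"claw": 0.08},
  ],
)

```text
time: 17.88
tool_pos: [0.563, -0.1793, 0.2636]
orientation: [0.017, 3.14, -0.001]
ft_force: [0.8, 0.8, 1.9]
grip_width: 0.0799
grip_force: 1.2
```

Request:
apply_moves(
  rows=[
    {"translation": [0,0,0],"spin": 0,"claw": 0.055},
    {"translation": [0,0,0],"spin": 0,"claw": 0.055},
    {"translation": [0,0,0],"spin": 0,"claw": 0.055},
    {"translation": [0,0,0],"spin": 0,"claw": 0.055},
  ],
  grip_force=20,
)

```text
time: 18.38
tool_pos: [0.5629, -0.1795, 0.2636]
orientation: [0.017, 3.14, -0.001]
ft_force: [2.1, -1.0, 3.7]
grip_width: 0.0598
grip_force: 22.3
```

Request:
apply_moves(
  rows=[
    {"translation": [0,0,-0.008],"spin": 0,"claw": 0.055},
    {"translation": [0,0,-0.02],"spin": 0,"claw": 0.055},
    {"translation": [0,0,-0.05],"spin": 0,"claw": 0.055},
    {"translation": [0,0,-0.09],"spin": 0,"claw": 0.055},
    {"translation": [0,0,-0.13],"spin": 0,"claw": 0.055},
    {"translation": [0,0,-0.13],"spin": 0,"claw": 0.055},
    {"translation": [0,0,-0.13],"spin": 0,"claw": 0.055},
  ],
)

```text
time: 19.25
tool_pos: [0.5621, -0.1789, 0.3922]
orientation: [-0.017, -3.14, -0.001]
ft_force: [-0.5, 0.6, -2.7]
grip_width: 0.0597
grip_force: 20.0
```

```bash
python3 - <<'E'
from lev import *
from cell import env,viewer
s=env.get_state();w=viewer.camera_model("wrist");im=viewer.capture("wrist")
cv2.imwrite("pics/w7.png",im[:,:,::-1])
print(s["tool_pos"],s["ft_force"],s["grip_width"],s["time"])
# held-plate check: predicted corner pixels vs image: rows of end face
import pickle
h=cv2.cvtColor(im,cv2.COLOR_RGB2HSV);old=cv2.cvtColor(cv2.imread("pics/w4.png"),cv2.COLOR_BGR2HSV)
dark=((im.max(2)<70)&(im[...,0]>im[...,2])).astype(np.uint8)
n,l,st,ce=cv2.connectedComponentsWithStats(dark)
for i in range(1,n):
    if st[i,4]>150 and 220<ce[i][0]<420 and ce[i][1]<370: print(st[i],ce[i])
P=path(.038,.057,.0,.1845,.180,[40,30,20,10,3,0]);print(P)
print(togo(s,W(P[0][0],-.003,.31),95.25))
E
```

```text
[ 0.5621 -0.1789  0.3922] [-0.4845  0.6248 -2.6926] 0.059704757130241926 19.25
[ 246  199  152   13 1764] [321.0879 204.6757]
[ 258  240   51   27 1102] [283.1815 253.0617]
[ 335  240   51   27 1107] [359.8988 253.2033]
[267 278  44  19 667] [288.5712 286.8831]
[333 278  43  19 669] [354.1839 286.9641]
[274 305  38  14 418] [292.634  311.6938]
[331 305  38  14 410] [349.8439 311.7902]
[280 326  33  10 272] [295.8529 330.5846]
[330 326  33  10 271] [346.1328 330.6162]
[284 342  30   8 178] [298.4663 345.4213]
[329 342  30   8 178] [343.4888 345.5393]
[[ 0.0079 -0.003   0.2729]
 [-0.0009 -0.003   0.2635]
 [-0.0079 -0.003   0.2527]
 [-0.013  -0.003   0.2409]
 [-0.0152 -0.003   0.2322]
 [-0.0159 -0.003   0.2284]]
(array([-0.0018,  0.4574,  0.0826]), np.float64(-0.10238570893162231))
```

Request:
apply_moves(
  rows=[
    {"translation": [0,0.03,-0.008],"spin": -0.03,"claw": 0.055},
    {"translation": [0,0.09,-0.01],"spin": -0.06,"claw": 0.055},
    {"translation": [0,0.15,-0.01],"spin": -0.102,"claw": 0.055},
    {"translation": [0,0.21,-0.01],"spin": -0.102,"claw": 0.055},
    {"translation": [0,0.27,-0.01],"spin": -0.102,"claw": 0.055},
    {"translation": [-0.002,0.33,-0.01],"spin": -0.102,"claw": 0.055},
    {"translation": [-0.002,0.39,0.02],"spin": -0.102,"claw": 0.055},
    {"translation": [-0.002,0.44,0.05],"spin": -0.102,"claw": 0.055},
    {"translation": [-0.002,0.457,0.08],"spin": -0.102,"claw": 0.055},
    {"translation": [-0.002,0.457,0.08],"spin": -0.102,"claw": 0.055},
  ],
)

```text
time: 20.55
tool_pos: [0.5676, 0.2788, 0.3082]
orientation: [0.147, -3.128, 0.004]
ft_force: [-0.3, -0.4, -2.3]
grip_width: 0.0596
grip_force: 20.0
```

Request:
apply_moves(
  rows=[
    {"translation": [0,0,0.01],"spin": 0,"claw": 0.055},
    {"translation": [0,0,0.01],"spin": 0,"claw": 0.055},
    {"translation": [0,0,0.01],"spin": 0,"claw": 0.055},
  ],
  grip_force=14,
)

```text
time: 20.92
tool_pos: [0.5701, 0.2768, 0.3043]
orientation: [-0.141, 3.137, 0.0]
ft_force: [0.2, 0.3, -2.4]
grip_width: 0.0597
grip_force: 14.0
```

```bash
python3 - <<'E'
from lev import *
from cell import env
s=env.get_state()
print(s["tool_pos"],s["ft_force"],s["time"],s["grip_width"])
P=path(.038,.057,0,.1845,.180,[40,30,20,10,3,0])
for p in P: print(*togo(s,W(*p),95.25))
E
```

```text
[0.5701 0.2768 0.3043] [ 0.2093  0.3231 -2.4441] 20.925 0.05969051131531667
[0.0013 0.0018 0.0314] -0.0018774781373518796
[0.0101 0.0018 0.0408] -0.0018774781373518796
[0.0172 0.0018 0.0515] -0.0018774781373518796
[0.0222 0.0018 0.0633] -0.0018774781373518796
[0.0245 0.0018 0.072 ] -0.0018774781373518796
[0.0252 0.0018 0.0758] -0.0018774781373518796
```

Request:
apply_moves(
  rows=[
    {"translation": [0.001,0.001,0.015],"spin": 0,"claw": 0.055},
    {"translation": [0.001,0.001,0.027],"spin": 0,"claw": 0.055},
    {"translation": [0.001,0.001,0.031],"spin": 0,"claw": 0.055},
    {"translation": [0.001,0.001,0.033],"spin": 0,"claw": 0.055},
    {"translation": [0.004,0.001,0.036],"spin": 0,"claw": 0.055},
    {"translation": [0.007,0.001,0.039],"spin": 0,"claw": 0.055},
    {"translation": [0.01,0.001,0.042],"spin": 0,"claw": 0.055},
    {"translation": [0.01,0.001,0.042],"spin": 0,"claw": 0.055},
  ],
)

```text
time: 21.92
tool_pos: [0.5593, 0.2779, 0.2609]
orientation: [0.143, -3.138, -0.0]
ft_force: [-0.4, 0.6, -0.8]
grip_width: 0.0604
grip_force: 14.0
```

Request:
apply_moves(
  rows=[
    {"translation": [0.003,0,0.004],"spin": 0,"claw": 0.055},
    {"translation": [0.0055,0,0.008],"spin": 0,"claw": 0.055},
    {"translation": [0.008,0,0.012],"spin": 0,"claw": 0.055},
    {"translation": [0.01,0,0.016],"spin": 0,"claw": 0.055},
    {"translation": [0.012,0,0.02],"spin": 0,"claw": 0.055},
    {"translation": [0.013,0,0.024],"spin": 0,"claw": 0.055},
    {"translation": [0.014,0,0.028],"spin": 0,"claw": 0.055},
    {"translation": [0.014,0,0.028],"spin": 0,"claw": 0.055},
  ],
)

```text
time: 22.92
tool_pos: [0.5453, 0.2765, 0.2327]
orientation: [0.143, -3.137, 0.0]
ft_force: [-0.9, -0.6, -1.2]
grip_width: 0.0596
grip_force: 14.0
```

Request:
apply_moves(
  rows=[
    {"translation": [0.0005,0,0.002],"spin": 0,"claw": 0.055},
    {"translation": [0.001,0,0.004],"spin": 0,"claw": 0.055},
    {"translation": [0.001,0,0.005],"spin": 0,"claw": 0.055},
    {"translation": [0.001,0,0.006],"spin": 0,"claw": 0.055},
    {"translation": [0.001,0,0.006],"spin": 0,"claw": 0.055},
  ],
)

```text
time: 23.55
tool_pos: [0.5445, 0.2765, 0.2279]
orientation: [-0.143, 3.138, -0.0]
ft_force: [-2.7, -1.8, 5.0]
grip_width: 0.0599
grip_force: 14.0
```

Request:
apply_moves(
  rows=[
    {"translation": [-0.005,0,-0.001],"spin": 0,"claw": 0.055},
    {"translation": [-0.01,0,-0.001],"spin": 0,"claw": 0.055},
    {"translation": [-0.0125,0.001,-0.001],"spin": 0,"claw": 0.055},
    {"translation": [-0.0145,0.002,-0.001],"spin": 0,"claw": 0.055},
    {"translation": [-0.0165,0.002,-0.001],"spin": 0,"claw": 0.055},
    {"translation": [-0.0175,0.002,-0.001],"spin": 0,"claw": 0.055},
    {"translation": [-0.0175,0.002,-0.001],"spin": 0,"claw": 0.055},
  ],
)

```text
time: 24.42
tool_pos: [0.5599, 0.2798, 0.2279]
orientation: [0.143, -3.132, 0.002]
ft_force: [-8.7, -3.2, 5.7]
grip_width: 0.0597
grip_force: 14.0
```

Request:
apply_moves(
  rows=[
    {"translation": [0,0.0015,0],"spin": 0,"claw": 0.055},
    {"translation": [0,0.003,0],"spin": 0,"claw": 0.055},
    {"translation": [0,0.004,0],"spin": 0,"claw": 0.055},
  ],
)

```text
time: 24.8
tool_pos: [0.5599, 0.2813, 0.2277]
orientation: [0.143, -3.131, 0.011]
ft_force: [-7.6, -16.9, 7.7]
grip_width: 0.0599
grip_force: 14.0
```

Brown is against the end stop and both posts. I'll release, lift and check.

Request:
apply_moves(
  rows=[
    {"translation": [0.001,-0.0025,0],"spin": 0,"claw": 0.08},
    {"translation": [0.001,-0.0025,0],"spin": 0,"claw": 0.08},
    {"translation": [0.001,-0.0025,-0.003],"spin": 0,"claw": 0.08},
    {"translation": [0.001,-0.0025,-0.05],"spin": 0,"claw": 0.08},
    {"translation": [0.001,-0.0025,-0.11],"spin": 0,"claw": 0.08},
    {"translation": [0.001,-0.0025,-0.15],"spin": 0,"claw": 0.08},
    {"translation": [0.001,-0.0025,-0.15],"spin": 0,"claw": 0.08},
    {"translation": [0.001,-0.0025,-0.15],"spin": 0,"claw": 0.08},
  ],
)

```text
time: 25.8
tool_pos: [0.5604, 0.2816, 0.3777]
orientation: [0.144, -3.138, 0.0]
ft_force: [0.3, 0.0, 0.4]
grip_width: 0.08
grip_force: 0.0
```

```bash
python3 - <<'E'
from lev import *
from cell import env,viewer
s=env.get_state();w=viewer.camera_model("wrist");im=viewer.capture("wrist");i2=viewer.capture("scene")
print(s["tool_pos"],s["time"])
a=cv2.resize(im[150:390,200:440],None,fx=1.6,fy=1.6,interpolation=cv2.INTER_CUBIC);b=cv2.resize(i2[270:400,340:470],(400,400),interpolation=cv2.INTER_CUBIC)
H_=np.zeros((400,800,3),np.uint8);H_[:384,:384]=a;H_[:,400:]=b
cv2.imwrite("pics/w8.png",H_[:,:,::-1])
dark=((im.max(2)<70)&(im[...,0]>im[...,2]+5)).astype(np.uint8)
n,l,st,ce=cv2.connectedComponentsWithStats(dark)
for i in range(1,n):
    if st[i,4]>150 and 200<ce[i][0]<440:
        d=onplane(w,ce[i],.052,True)[:2]-H;print(d@[np.cos(A),np.sin(A)],d@[-np.sin(A),np.cos(A)],st[i,4])
E
```

```text
[0.5604 0.2816 0.3777] 25.8
0.24769672190560896 0.13217623365055195 467
```

View pics/w8.png

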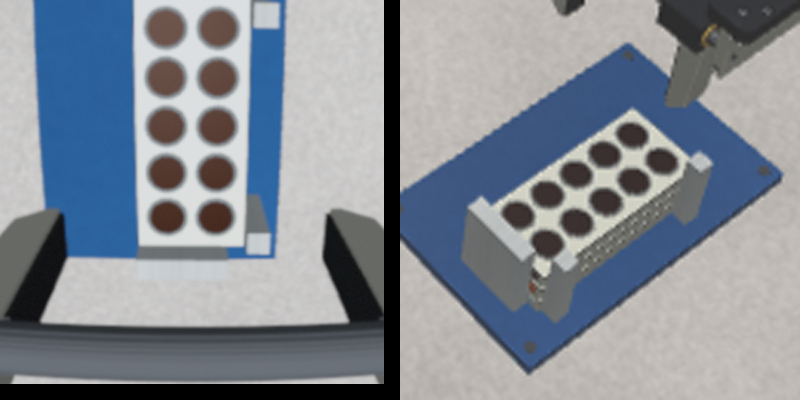

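The scene view shows the three-plate pile squared in the corner, with brown on top. The wrist view shows it touching the stop (crop row 246) and the posts. As a safety measure I'll press the whole pile home from its end and its side with closed fingers.

Request:
apply_moves(
  rows=[
    {"translation": [0.055,0,0],"spin": 0,"claw": 0.0},
    {"translation": [0.1,0,0.0],"spin": 0,"claw": 0.0},
    {"translation": [0.1,0,0.03],"spin": 0,"claw": 0.0},
    {"translation": [0.1,0,0.08],"spin": 0,"claw": 0.0},
    {"translation": [0.1,0,0.13],"spin": 0,"claw": 0.0},
    {"translation": [0.1,0,0.165],"spin": 0,"claw": 0.0},
    {"translation": [0.1,0,0.174],"spin": 0,"claw": 0.0},
    {"translation": [0.1,0,0.174],"spin": 0,"claw": 0.0},
  ],
)

```text
time: 26.9
tool_pos: [0.461, 0.2723, 0.2037]
orientation: [0.143, -3.137, 0.001]
ft_force: [0.3, -0.1, 0.9]
grip_width: 0.0046
grip_force: 0.0
```

Request:
apply_moves(
  rows=[
    {"translation": [-0.008,0,0],"spin": 0,"claw": 0.0},
    {"translation": [-0.015,0,0],"spin": 0,"claw": 0.0},
    {"translation": [-0.018,0,0],"spin": 0,"claw": 0.0},
    {"translation": [-0.02,0,0],"spin": 0,"claw": 0.0},
    {"translation": [-0.02,0,0],"spin": 0,"claw": 0.0},
  ],
)

```text
time: 27.52
tool_pos: [0.481, 0.2741, 0.2043]
orientation: [0.143, -3.138, 0.0]
ft_force: [-0.4, -0.5, -0.6]
grip_width: 0.0007
grip_force: 0.1
```

Request:
apply_moves(
  rows=[
    {"translation": [-0.001,0,0],"spin": 0,"claw": 0.0},
    {"translation": [-0.002,0,0],"spin": 0,"claw": 0.0},
    {"translation": [-0.003,0,0],"spin": 0,"claw": 0.0},
    {"translation": [-0.003,0,0],"spin": 0,"claw": 0.0},
  ],
)

```text
time: 28.02
tool_pos: [0.482, 0.2743, 0.2039]
orientation: [0.143, -3.133, 0.001]
ft_force: [-8.5, -0.2, 5.5]
grip_width: 0.0004
grip_force: 4.3
```

Request:
apply_moves(
  rows=[
    {"translation": [-0.001,0,0],"spin": 0,"claw": 0.0},
    {"translation": [-0.002,0,0],"spin": 0,"claw": 0.0},
    {"translation": [-0.002,0,0],"spin": 0,"claw": 0.0},
  ],
)

```text
time: 28.4
tool_pos: [0.4826, 0.2744, 0.2037]
orientation: [0.143, -3.129, 0.002]
ft_force: [-13.3, -0.6, 10.5]
grip_width: 0.0003
grip_force: 7.0
```

Request:
apply_moves(
  rows=[
    {"translation": [0.015,-0.01,0],"spin": 0,"claw": 0.0},
    {"translation": [0.02,-0.06,0],"spin": 0,"claw": 0.0},
    {"translation": [-0.01,-0.065,0],"spin": 0,"claw": 0.0},
    {"translation": [-0.06,-0.065,0],"spin": 0,"claw": 0.0},
    {"translation": [-0.084,-0.06,0],"spin": 0,"claw": 0.0},
    {"translation": [-0.084,-0.056,0],"spin": 0,"claw": 0.0},
    {"translation": [-0.084,-0.056,0],"spin": 0,"claw": 0.0},
  ],
)

```text
time: 29.28
tool_pos: [0.5737, 0.2267, 0.2038]
orientation: [0.144, -3.137, 0.0]
ft_force: [0.8, -0.3, 0.3]
grip_width: 0.0003
grip_force: 0.0
```

Request:
apply_moves(
  rows=[
    {"translation": [0.008,0.004,0],"spin": 0,"claw": 0.0},
    {"translation": [0.008,0.006,0],"spin": 0,"claw": 0.0},
    {"translation": [0.008,0.008,0],"spin": 0,"claw": 0.0},
    {"translation": [0.008,0.009,0],"spin": 0,"claw": 0.0},
    {"translation": [0.008,0.009,0],"spin": 0,"claw": 0.0},
  ],
)

```text
time: 29.9
tool_pos: [0.5659, 0.2343, 0.2044]
orientation: [0.143, -3.138, 0.001]
ft_force: [-2.2, -4.2, 2.9]
grip_width: 0.0005
grip_force: 2.0
```

Request:
apply_moves(
  rows=[
    {"translation": [0,0.001,0],"spin": 0,"claw": 0.0},
    {"translation": [0,0.0025,0],"spin": 0,"claw": 0.0},
    {"translation": [0,0.0025,0],"spin": 0,"claw": 0.0},
  ],
)

```text
time: 30.28
tool_pos: [0.5659, 0.235, 0.2044]
orientation: [0.143, -3.137, 0.007]
ft_force: [-1.6, -12.3, 5.2]
grip_width: 0.0006
grip_force: 6.5
```

Request:
apply_moves(
  rows=[
    {"translation": [0,-0.005,0],"spin": 0,"claw": 0.0},
    {"translation": [0,-0.02,0],"spin": 0,"claw": 0.0},
    {"translation": [0,-0.02,-0.06],"spin": 0,"claw": 0.0},
    {"translation": [0,-0.02,-0.12],"spin": 0,"claw": 0.0},
    {"translation": [0.06,-0.02,-0.17],"spin": 0,"claw": 0.0},
    {"translation": [0.06,-0.02,-0.17],"spin": 0,"claw": 0.0},
  ],
)

```text
time: 31.02
tool_pos: [0.5066, 0.2116, 0.3773]
orientation: [-0.144, 3.134, 0.002]
ft_force: [-0.5, 0.3, -0.5]
grip_width: 0.0005
grip_force: 0.0
```

```bash
python3 - <<'E'
from lev import *
from cell import env,viewer
s=env.get_state();w=viewer.camera_model("wrist");im=viewer.capture("wrist")
print(s["tool_pos"],s["time"],s["ft_force"])
h=cv2.cvtColor(im,cv2.COLOR_RGB2HSV)
m=((h[...,1]>80)&((h[...,0]<15)|(h[...,0]>170))&(im.max(2)<140)).astype(np.uint8)
n,l,st,ce=cv2.connectedComponentsWithStats(m)
for i in range(1,n):
    if st[i,4]>150:
        d=onplane(w,ce[i],.052,True)[:2]-H;print(np.array([d@[np.cos(A),np.sin(A)],d@[-np.sin(A),np.cos(A)],st[i,4]]))
E
```

```text
[0.5066 0.2116 0.3773] 31.025 [-0.4743  0.3239 -0.4569]
[ -0.0527  -0.0137 286.    ]
[ -0.0525   0.0133 276.    ]
[ -0.0361   0.233  285.    ]
[ -0.0267  -0.0137 264.    ]
[ -0.0265   0.0133 255.    ]
[ -0.0005  -0.014  238.    ]
[ -0.0004   0.0131 227.    ]
```

Brown's wells are centred to within 0.5 mm of home and square, and the end and side pushes both met hard stops. Handing in.

```bash
python3 -c "
from cell import job_done
print(job_done())"
```

```text
the job is handed in; nothing more can be done
None
```

The three plates are piled square in the jig corner, clean at the bottom, copper in the middle and brown on top, flush by the final camera and push checks, and the job was handed in at about 31 s; no verdict came back.

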